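# Shut and lock the service panel of a vacuum packer's pump unit

### The arm

A 6-joint arm with a two-finger parallel gripper is mounted at the origin on the work surface; the furniture and walls round the work are solid. World frame = base frame: x ahead of the robot, y to its left, z up, the work surface at z = 0. Lengths are in m, angles in rad, forces in N, time in s.
With the tool pointing down it reaches from about 0.4 to 0.825 m from the base axis. Payload 7 kg.
Tool frame: the origin (TCP) lies at the very end of the fingers, on their centre line; the grasp point (between the pads) lies 19 mm behind it; z points along the fingers, y is the line along which they close (so a half turn about z gives the same grasp; the last joint's range is limited). The gripper opens to 88 mm and grips with 3 to 60 N. Pads are 19 mm wide; open, the fingers measure 130 mm over their backs; the gripper's body (78 mm by 193 mm) begins 47 mm behind the grasp point.
Start: joints at [-0.957, 0.359, 0.012, 0, -1.224, -0.288], TCP at [0.216, -0.639, 0.227] pointing down, gripper open.
Joint ranges: [-3.07, 3.07], [-1.43, 2.12], [-1.02, 1.25], [-3.03, 1.67], [-3.05, -0], [-3.03, 3.03]. Speed limits (rad/s): [2.39, 2.39, 3.01, 3.14, 3.14, 3.14].

### API

Orientations are given as [roll, pitch, yaw] about the fixed x, y, z axes, in that order (R = Rz(yaw) Ry(pitch) Rx(roll)).
In Python, from station import arm, grab_frame gives the robot as it stands.
- The arm moves only by the tool jog_arm, never from a script. Its argument "deltas" is a list that holds one entry, the list of rows, each a list of 4 numbers: the shift along the tool's x, y, z in units of 60 mm (1.0 is 60 mm), then the turn about the tool's z in units of 5 degrees (1.0 is 5 degrees). A call has 1 to 8 rows; each row is the pose to reach, as a shift and turn from the pose commanded when the call began, along the tool's axes at that moment; what a row does not reach only later rows make up. A row lasts 1/8 s, in which the tool goes at most 62.5 mm and 10.7 degrees, less where a joint would pass 70% of its speed; a pose out of reach is approached as far as the arm can. A call with a gripper value outside its range is refused whole. "grip" is the finger opening in mm, from 0 to 87.6, set as the call begins (left out, the last holds). The fingers move at their own pace and stop on an object; "squeeze" is the grip in N (left out, the last holds). Time passes only in rows, so rows that repeat a pose let the fingers close. It gives the time, the measured TCP pose, the force, the opening and the grip force at its end, in the units of the state.
- arm.get_state(): the state, without advancing time (a new reading comes with each control period).
- grab_frame(name): name is "side" or "top" or "wrist"; returns a dict with "img" (480x640x3 uint8, red, green, blue), "vfov" (degrees; the focal length in pixels is half the picture's height over the tangent of half this angle, whatever the lens; pixels are square), "cx", "cy" (the principal point, pixels), "dist_coeffs" ([k1, k2, p1, p2, k3] as OpenCV has them; the pictures are not rectified), "xyz" and "rotation" of the camera in the world. Camera axes: x right, y down, z forward; pixel columns grow to the right and rows downward; lengths in m; the calibration is good to about 2 mm. A picture is of the moment at which its call begins. There is no depth.
- arm.job_done(): hands the job in; it is judged then, once.
The state is a dict: "t": time; "q": joint angles; "qd": joint speeds; "joint_efforts": joint torques, N m; "eef_pos": TCP position; "ee_rot": TCP orientation; "force": force on the tool from outside, world axes, zero at the start; "moment": the same for the moment, N m; "width": finger opening in m; "gripper_force": force on a finger pad.
Only numpy, scipy, OpenCV 4.12 (cv2) and the standard library are available. Lean on these libraries where they do the work, as an engineer would, in place of code of your own. Each camera call takes 0.05 s, during which the arm holds its last target. There are 200 camera calls.

### The job

Push the raised service panel of the low steel pump unit down with your fingertips until it is fully shut. Then set the fingertips in the slot of the round blue quarter-turn fastener and turn it clockwise (seen from above) to its stop, so that the slot lines up with the two green dots and the panel is locked. Do not turn the fastener before the panel is shut, do not lift the panel further open, and leave the two small dropper bottles and the vial in front of the unit where they stand.

Things in the scene. Friction and masses are not known exactly. Their poses are not given: they have to be found in the camera images.
- unit: Low stainless pump unit, 210 (its x) x 250 (its y) x 60 mm without the panel, fixed to the table. Origin under its centre on the table; x points away from the robot at yaw 0, y to the left, z up. Open on top; the panel covers it. The vents and the red rocker switch are on its -x side.
- panel (a joint): Angle of the service panel, rad: 0 = fully shut (lies flat on the unit, a hard stop), growing as the free edge rises. Hinged along the unit's left (+y) top edge; the free edge is at the unit's -y side. A stiff hinge: the panel stays where it is left, and a push of about 3 N near the free edge moves it. Starts between 0.4 and 0.75.
- panel_hinge (a point): Point on the panel's hinge line, at the middle of its length: 125 mm to +y of the unit's centre, 60 mm above the table. Axes of the panel: x along the hinge, y from the free edge towards the hinge, z out of the panel's upper face.
- panel_press (a point): Centre of the black ribbed press strip (70 x 24 mm) on the panel's upper face, near the free edge: 227 mm from the hinge line, 26 mm above the panel's underside. The panel is a 210 x 250 x 26 mm aluminium slab; its upper face is 86 mm above the table when shut. Axes as panel_hinge.
- fastener (a joint): Angle of the fastener, rad: 0 = unlocked (slot along the hinge, at the two red dots), 1.57 = locked, at a hard stop (slot at right angles to the hinge, at the two green dots). Grows clockwise seen from above. Starts between 0 and 0.35. It stays where it is left; about 0.2 N m turns it (6 N at slot_end).
- fastener_face (a point): Centre of the fastener's face, on its turning axis, flush with the panel's upper face and 130 mm from the hinge line. Blue disc, 109 mm diameter, sunk in the panel; one straight black-floored slot right across it, 40 mm wide, 15 mm deep, vertical walls. The panel encloses its rim: only the slot walls can be pushed. Axes turn with it: x along the slot, z out of the face.
- slot_end (a point): Point on the floor of the slot, on its middle line, 34 mm from the turning axis: the end of the slot that is nearer to the robot at the start. The panel's wall closes the slot 56 mm from the axis. The other end of the slot is the same and may be used as well.
- dropper_bottle: Loose white dropper bottle with a green band and a red cap, 25x25x75 mm, upright in front of the unit, origin at the centre of its underside. Bystander.
- sample_vial: Loose clear vial with a black cap, 25x25x61 mm, upright in front of the unit, origin at the centre of its underside. Bystander.
- green_dropper: Loose white dropper bottle with a green cap, 27x27x75 mm, upright in front of the unit, origin at the centre of its underside. Bystander.

How it is judged:
By the outcome, as a careful person would: the job done as asked, in the order asked, and still so for the second after the job is handed in, with the robot touching nothing.
It also fails if it takes over 51 s, if anything falls off the work surface, if the arm or the gripper's body presses on something with over 40 N, if the wrist force passes 120 N, or if a joint passes its speed limit or range.

## Working session

There is one attempt and no reset: what is moved stays moved. The work goes in short steps, Python scripts to look and compute and a tool call to move; the robot and the scene stay as the last step left them, time stands still between calls to the robot, and variables do not carry over. Pictures are saved under pics/ and viewed, at most 10 in all, crops included, and the job is handed in when it is done.

Besides the shell and the picture viewer there is one more tool, called after "Emit:" as name(argument=value, ...), one argument or row to a line, values as JSON. jog_arm: Moves the arm, as the interface text tells. Its arguments: {"type":"object","properties":{"deltas":{"type":"array"},"grip":{"type":"number"},"squeeze":{"type":"number"}},"required":["deltas"]}

```bash
ls; mkdir -p pics; cat > h.py <<'E'
import numpy as np, cv2
from station import arm, grab_frame
def K(f):
    F=240/np.tan(np.radians(f["vfov"])/2)
    return np.array([[F,0,f["cx"]],[0,F,f["cy"]],[0,0,1]])
def ray(f,uv):
    p=cv2.undistortPoints(np.array(uv,float).reshape(-1,1,2),K(f),np.array(f["dist_coeffs"],float)).reshape(-1,2)
    d=np.c_[p,np.ones(len(p))]@np.array(f["rotation"]).T
    return np.array(f["xyz"]),d/np.linalg.norm(d,axis=1)[:,None]
def plane(f,uv,z):
    o,d=ray(f,uv); return o+d*((z-o[2])/d[:,2])[:,None]
def proj(f,P):
    R=np.array(f["rotation"]); t=-R.T@np.array(f["xyz"])
    return cv2.projectPoints(np.array(P,float).reshape(-1,1,3),cv2.Rodrigues(R.T)[0],t,K(f),np.array(f["dist_coeffs"],float))[0].reshape(-1,2)
def save(f,n): cv2.imwrite(f"pics/{n}.png",cv2.cvtColor(f["img"],cv2.COLOR_RGB2BGR))
E
python3 - <<'E'
from h import *
import pickle
s=arm.get_state();print(s)
for n in("top","side"):
    f=grab_frame(n);save(f,n+"0");pickle.dump(f,open(n+"0.pkl","wb"));print(n,f["xyz"],np.round(f["rotation"],3).tolist(),f["vfov"])
E
```

```text
pics
{'t': 0.0, 'q': array([-9.56907140e-01,  3.59371506e-01,  1.10570163e-02, -3.77208502e-04,
       -1.22411910e+00, -2.88110972e-01]), 'qd': array([-0.00045431, -0.00106282,  0.00053349,  0.00066384,  0.00066927,
       -0.0014526 ]), 'joint_efforts': array([ 2.29201636e-03, -5.82713521e+01,  2.93057370e+01,  6.99725837e+00,
        6.87906679e-03, -1.13666247e-04]), 'eef_pos': array([ 0.21585667, -0.63902359,  0.22562697]), 'ee_rot': array([ 3.13992211e+00, -1.25276641e-04, -2.81594279e+00]), 'force': array([-0.68193009, -0.02286556,  0.46471359]), 'moment': array([-0.01243416,  0.00149781,  0.03104536]), 'gripper_force': 0.0, 'width': 0.08746643870912907}
top [ 0.36560879 -0.06285071  0.90788902] [-2.975, 0.041, -1.583] 49.96077518289913
side [ 0.19694101 -0.60586448  0.59034581] [-2.214, -0.002, -0.506] 48.566888897185116
```

View pics/top0.png

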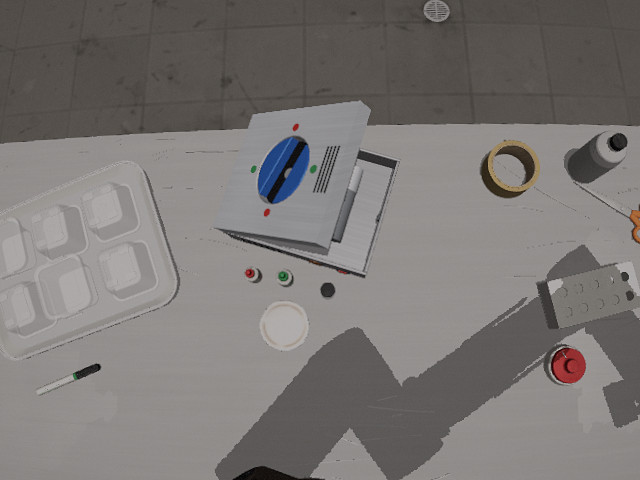

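View pics/side0.png

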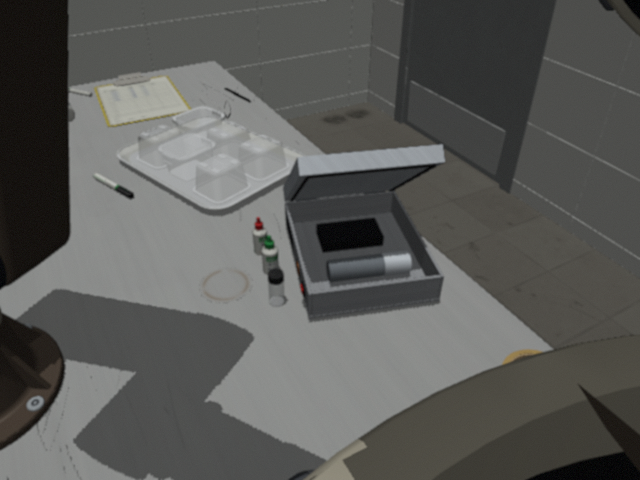

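The top view shows the unit with its raised panel: rim corners near (398,160) and (365,272), blue disc near (284,169), red dots at (295,127) and (266,212), green dots at (253,169) and (313,169). The bottles are at about (251,274), (285,277) and (328,290). In the side view the front rim corners are near (438,277) and (309,295), and the panel's free edge runs from (300,160) to (443,150).

```bash
cat >> h.py <<'E'
from scipy.spatial.transform import Rotation as Ro
_g=grab_frame
def grab_frame(n):
    f=_g(n); f["rotation"]=Ro.from_euler("xyz",f["rotation"]).as_matrix() if np.ndim(f["rotation"])==1 else f["rotation"]; return f
def tri(f1,u1,f2,u2):
    o1,d1=ray(f1,[u1]);o2,d2=ray(f2,[u2]);d1=d1[0];d2=d2[0]
    A=np.c_[d1,-d2];s=np.linalg.lstsq(A,o2-o1,rcond=None)[0]
    a=o1+s[0]*d1;b=o2+s[1]*d2
    return (a+b)/2,np.linalg.norm(a-b)
E
python3 - <<'E'
from h import *
import pickle
T,S=[pickle.load(open(n+"0.pkl","rb")) for n in("top","side")]
for f in(T,S): f["rotation"]=Ro.from_euler("xyz",f["rotation"]).as_matrix()
for f,n,(a,b,c,d) in((T,"t",(200,90,420,290)),(S,"s",(270,130,460,330))):
    im=cv2.cvtColor(f["img"],cv2.COLOR_RGB2BGR)[b:d,a:c]; im=cv2.resize(im,None,fx=3,fy=3,interpolation=cv2.INTER_CUBIC)
    im=np.clip(im.astype(float)*1.3,0,255).astype(np.uint8)
    cv2.imwrite(f"pics/z{n}.png",im); print(im.shape)
for n,u,v in(("rimR far",(398,160),(438,277)),("rimNear",(365,272),(309,293)),("redcap",(250,273),(259,221)),("greencap",(284,275),(269,240)),("black",(328,289),(276,272)),("far free",(368,105),(443,148))):
    print(n,tri(T,u,S,v),plane(T,[u],.06))
E
```

```text
(600, 660, 3)
(600, 570, 3)
rimR far (array([ 0.65453626, -0.16296496,  0.05571792]), np.float64(0.006406798245751615)) [[ 0.65609953 -0.16400353  0.06      ]]
rimNear (array([ 0.46241416, -0.10141841,  0.05836774]), np.float64(0.002811554133801632)) [[ 0.46354846 -0.10185012  0.06      ]]
redcap (array([0.46485803, 0.08792321, 0.06818759]), np.float64(0.0017670517367400801)) [[0.46497843 0.08967649 0.06      ]]
greencap (array([0.45937126, 0.03189585, 0.06735992]), np.float64(0.0012363709853341028)) [[0.46078413 0.03252436 0.06      ]]
black (array([ 0.43646429, -0.04046463,  0.06304473]), np.float64(0.0006384116101973051)) [[ 0.43641663 -0.04027759  0.06      ]]
far free (array([ 0.67516597, -0.10442133,  0.24202097]), np.float64(0.00013204797584738247)) [[ 0.75970465 -0.11574299  0.06      ]]
```

View pics/zt.png

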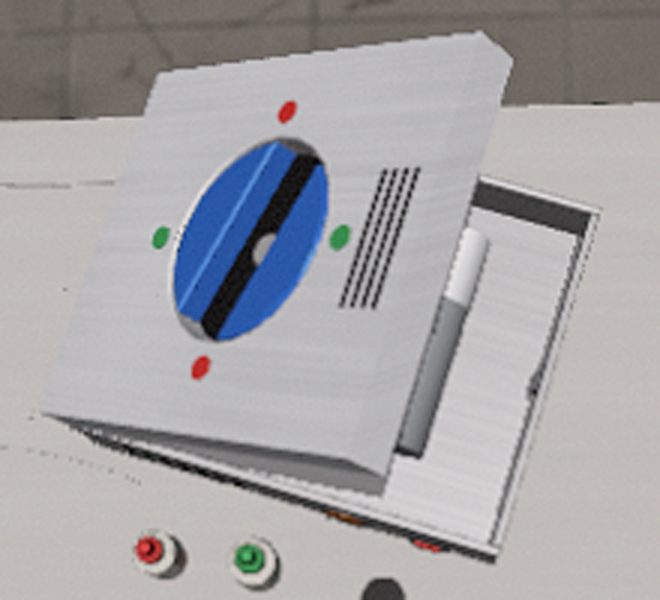

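View pics/zs.png

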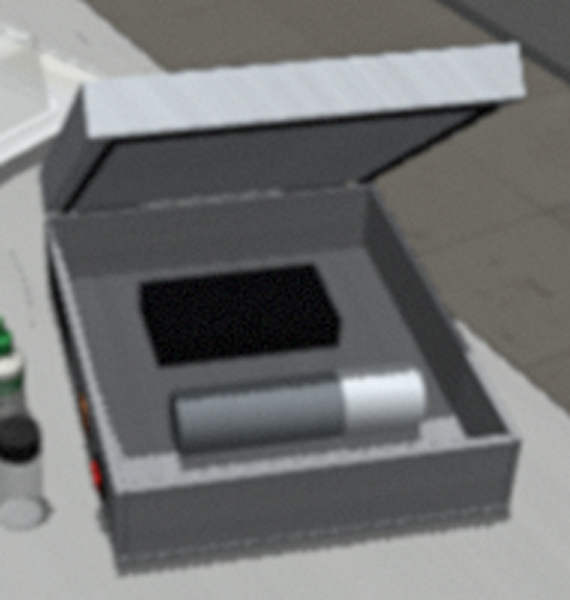

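```bash
python3 - <<'E'
from h import *
import pickle
T,S=[pickle.load(open(n+"0.pkl","rb")) for n in("top","side")]
for f in(T,S): f["rotation"]=Ro.from_euler("xyz",f["rotation"]).as_matrix()
L={"rf":((399.3,160),(442.3,276)),"rn":((365.7,274.3),(310,293.3)),"tf":((360,101),(443,144.3)),"tn":((309.3,242.7),(296.7,158)),"bf":((371,110.7),(445,162)),"bn":((326.7,255),(299.7,175.7))}
P={}
for n,(u,v) in L.items():
    P[n],e=tri(T,u,S,v);print(n,P[n].round(4),round(e,4))
P["rf"],P["rn"]=plane(T,[L["rf"][0],L["rn"][0]],.06)
d=P["rf"]-P["rn"];print(np.linalg.norm(d),"yaw",np.arctan2(d[1],d[0]))
y1=np.arctan2(*(P["tf"]-P["tn"])[[1,0]]);print("yaw panel",y1)
yaw=np.arctan2(d[1],d[0])
ex=np.array([np.cos(yaw),np.sin(yaw),0]);ey=np.array([-ex[1],ex[0],0])
c=(P["rf"]+P["rn"])/2+.125*ey;c[2]=0
H=c+.125*ey+[0,0,.06]
print("origin",c,"hinge",H)
for a in("tf","tn","bf","bn"):
    r=P[a]-H; yy,zz=-r@ey,r[2]; print(a,"along",r@ex,"r",np.hypot(yy,zz),"theta",np.arctan2(zz,yy)-(np.arctan2(.026,.25) if a[0]=="t" else 0))
E
```

```text
rf [ 0.6562 -0.1662  0.0585] 0.0008
rn [ 0.4606 -0.1032  0.0595] 0.0017
tf [ 0.6829 -0.094   0.2409] 0.0019
tn [ 0.4848 -0.0214  0.2357] 0.0025
bf [ 0.6765 -0.1101  0.2217] 0.0019
bn [ 0.4731 -0.0452  0.2224] 0.0094
0.20631551273485987 yaw -0.3120110527733293
yaw panel -0.3510968598437135
origin [ 0.59625433 -0.01561357  0.        ] hinge [0.63462598 0.1033512  0.06      ]
tf along 0.10652016225918953 r 0.25032173252104 theta 0.7040825925398754
tn along -0.10428756094929521 r 0.24087589879148244 theta 0.7138898503770394
bf along 0.10542685006098161 r 0.24971069704364868 theta 0.7043083987774551
bn along -0.1081308904493281 r 0.25070825303007443 theta 0.7046369504792632
```

Emit:
jog_arm(
  deltas=[
    [[-0.4,0.3,-0.5,-0.8],[-1.1,0.9,-1.2,-1.6],[-1.9,1.5,-1.2,-2.6],[-2.6,2.1,-1.2,-3.4],[-3.3,2.7,-1.2,-4.2],[-4.0,3.3,-1.2,-5.0],[-4.7,3.9,-1.2,-5.6],[-5.2,4.3,-1.2,-6.0]],
  ],
  grip=0,
)

```text
t: 1.1
eef_pos: [0.4297, -0.2931, 0.2985]
ee_rot: [3.141, 0.0, -2.29]
force: [-0.1, -0.1, -0.1]
width: 0.0133
gripper_force: 0.0
```

Emit:
jog_arm(
  deltas=[
    [[-0.6,0.1,0,-0.6],[-1.4,0.2,0,-1.3],[-2.2,0.3,0,-2.1],[-3.0,0.45,0,-2.9],[-3.8,0.6,0,-3.6],[-4.5,0.7,0,-4.2],[-5.0,0.8,0,-4.6],[-5.0,0.8,0,-4.6]],
  ],
)

```text
t: 2.1
eef_pos: [0.5916, -0.0365, 0.2975]
ee_rot: [3.14, -0.001, -1.888]
force: [-0.1, 0.1, -0.5]
width: 0.0004
gripper_force: 0.0
```

```bash
python3 - <<'E'
from h import *
f=grab_frame("wrist");save(f,"w1");g=grab_frame("side");save(g,"s1")
cv2.imwrite("pics/ws.png",cv2.resize(cv2.cvtColor(np.hstack([f["img"],g["img"]]),cv2.COLOR_RGB2BGR),(800,300)))
s=arm.get_state();p=s["eef_pos"];print(p,s["ee_rot"],s["q"],s["force"])
H=np.array([.6385,.1044,.06]);ex=np.array([np.cos(.32),-np.sin(.32),0]);ey=np.array([-ex[1],ex[0],0])
print("lat",-(p-H)@ey,"along",(p-H)@ex)
E
```

```text
[ 0.59080603 -0.03809309  0.29802389] [ 3.14054873e+00 -5.53295349e-04 -1.89048322e+00] [ 2.65456065e-01  1.85892874e-01 -6.24426630e-02 -1.18945404e-04
 -1.32363663e+00 -5.85114078e-01] [ 0.1172752  -0.60765421 -0.35942148]
lat 0.15026241577443436 along -0.00044924673678308516
```

View pics/ws.png

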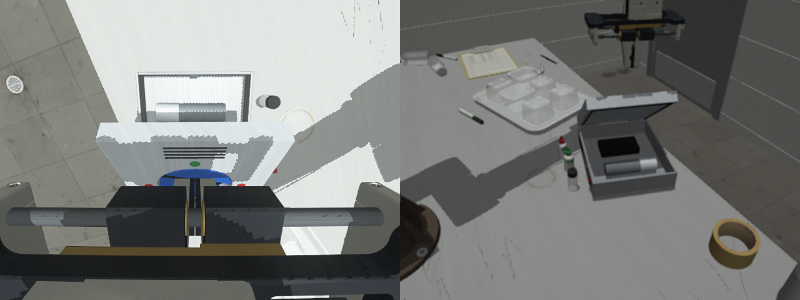

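The wrist view shows the closed fingers over the panel, between the disc and the press strip (about (195,152) in the half-size picture). The side view shows the tips clear above the panel and the bottles still standing.

Emit:
jog_arm(
  deltas=[
    [[0,0,0.5,0],[0,0,0.9,0],[0,0,1.1,0],[0,0,1.17,0],[0.07,0,1.24,0],[0.14,0,1.31,0],[0.2,0,1.38,0],[0.26,0,1.45,0]],
  ],
)

```text
t: 3.2
eef_pos: [0.5864, -0.0535, 0.2117]
ee_rot: [-3.141, 0.0, -1.891]
force: [0.6, 0.1, 2.3]
width: 0.0002
gripper_force: 0.7
```

Emit:
jog_arm(
  deltas=[
    [[0.13,0,0.15,0],[0.24,0,0.3,0],[0.35,0,0.46,0],[0.44,0,0.63,0],[0.53,0,0.8,0],[0.61,0,0.97,0],[0.69,0,1.15,0],[0.75,0,1.33,0]],
  ],
)

```text
t: 4.2
eef_pos: [0.5719, -0.096, 0.131]
ee_rot: [3.141, -0.0, -1.891]
force: [-0.2, -0.5, 2.1]
width: 0.0006
gripper_force: 0.5
```

Emit:
jog_arm(
  deltas=[
    [[0.05,0,0.18,0],[0.1,0,0.36,0],[0.12,0,0.48,0],[0.14,0,0.58,0],[0.15,0,0.66,0],[0.15,0,0.72,0],[0.15,0,0.76,0],[0.15,0,0.76,0]],
  ],
)

```text
t: 5.2
eef_pos: [0.5693, -0.1042, 0.0863]
ee_rot: [-3.141, 0.0, -1.891]
force: [-1.1, 0.3, 2.2]
width: 0.0002
gripper_force: 0.9
```

Not yet against the stop; press further.

Emit:
jog_arm(
  deltas=[
    [[0,0,0.04,0],[0,0,0.07,0],[0,0,0.1,0],[0,0,0.1,0]],
  ],
)

```text
t: 5.7
eef_pos: [0.5696, -0.1043, 0.0857]
ee_rot: [-3.139, -0.0, -1.889]
force: [-18.7, 5.9, 47.2]
width: 0.0004
gripper_force: 23.5
```

Emit:
jog_arm(
  deltas=[
    [[0,0,-0.5,0],[0.4,0,-1.2,0],[1.0,0,-1.7,0],[1.8,0,-2.0,0],[2.5,0,-2.0,0],[3.0,0,-2.0,0],[3.0,0,-2.0,0]],
  ],
  grip=50,
)

```text
t: 6.58
eef_pos: [0.5119, -0.2767, 0.2]
ee_rot: [-3.142, 0.0, -1.893]
force: [0.3, 1.0, 0.7]
width: 0.0497
gripper_force: 0.0
```

```bash
python3 - <<'E'
from h import *
import pickle
T=grab_frame("top");pickle.dump(T,open("top1.pkl","wb"))
S=grab_frame("side");pickle.dump(S,open("side1.pkl","wb"))
a=T["img"][90:310,190:420];b=S["img"][150:370,240:470]
cv2.imwrite("pics/c1.png",cv2.resize(cv2.cvtColor(np.hstack([a,b]),cv2.COLOR_RGB2BGR),(800,383),interpolation=cv2.INTER_CUBIC))
hsv=cv2.cvtColor(T["img"],cv2.COLOR_RGB2HSV)
sub=np.zeros(hsv.shape[:2],bool);sub[110:270,220:380]=1
def blobs(m,k):
    n,l,st,c=cv2.connectedComponentsWithStats((m&sub).astype(np.uint8));return [(c[i].round(1),st[i,4]) for i in range(1,n) if st[i,4]>=k]
h,s,v=hsv[...,0],hsv[...,1],hsv[...,2]
for n,m in(("red",((h<8)|(h>172))&(s>120)&(v>60)),("green",(h>40)&(h<85)&(s>100)&(v>40)),("blue",(h>95)&(h<130)&(s>110)&(v>50))):
    for c,k in blobs(m,8): print(n,c,k,plane(T,[c],.086).round(4))
s=arm.get_state();print(s["eef_pos"],s["ee_rot"],s["width"],s["force"])
E
```

```text
green [272.1 179.4] 8 [[0.6183 0.0497 0.086 ]]
[ 0.51259465 -0.2751404   0.20002883] [-3.14155444e+00  2.09307170e-04 -1.89164177e+00] 0.0496990746427226 [-0.29228197 -0.40979017 -1.2811281 ]
```

View pics/c1.png

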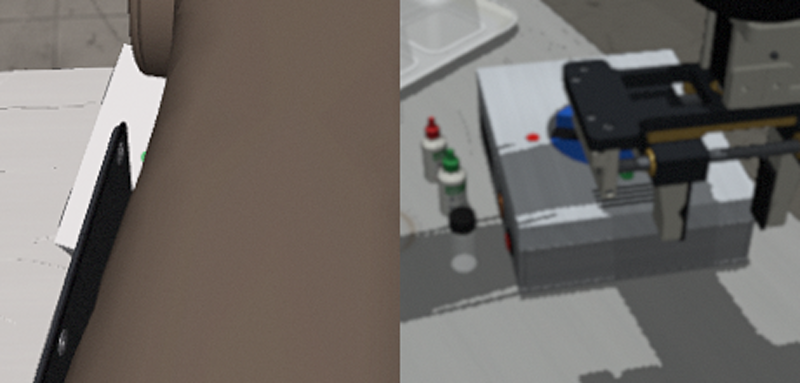

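The panel lies flat in the side view, with bottles and vial undisturbed, but the arm hides the disc from the top camera. I'll move the tool past the hinge so the wrist camera sees the disc.

Emit:
jog_arm(
  deltas=[
    [[-0.7,0,-0.2,0],[-1.5,0,-0.4,0],[-2.4,0,-0.5,0],[-3.3,0,-0.6,0],[-4.2,0,-0.6,0],[-5.0,0,-0.6,0],[-5.7,0,-0.6,0],[-6.0,0,-0.6,0]],
  ],
)

```text
t: 7.68
eef_pos: [0.6261, 0.07, 0.2358]
ee_rot: [3.141, 0.0, -1.888]
force: [0.0, -1.5, 0.4]
width: 0.0498
gripper_force: 0.0
```

```bash
python3 - <<'E'
from h import *
import pickle
W=grab_frame("wrist");pickle.dump(W,open("w2.pkl","wb"));save(W,"w2")
print(W["xyz"],arm.get_state()["eef_pos"])
hsv=cv2.cvtColor(W["img"],cv2.COLOR_RGB2HSV);h,s,v=hsv[...,0],hsv[...,1],hsv[...,2]
for n,m in(("red",((h<8)|(h>172))&(s>120)&(v>60)),("green",(h>40)&(h<85)&(s>100)&(v>40)),("blue",(h>95)&(h<130)&(s>110)&(v>50))):
    N,l,st,c=cv2.connectedComponentsWithStats(m.astype(np.uint8))
    for i in range(1,N):
        if st[i,4]>40: print(n,c[i].round(1),st[i],plane(W,[c[i]],.086).round(4))
E
```

```text
[ 0.59930293 -0.00926124  0.39424238] [0.62653898 0.07058589 0.23563843]
red [393.1 118.4] [386 111  15  15 171] [[0.529  0.0014 0.086 ]]
red [229.  119.1] [222 112  15  15 168] [[ 0.6635 -0.0419  0.086 ]]
red [471.9 190.3] [465 183  16  15 152] [[0.4749 0.0842 0.086 ]]
green [310.6  25.6] [303  17  16  18 223] [[ 0.5746 -0.0875  0.086 ]]
green [467.  131.8] [459 124  17  17 178] [[0.47   0.0318 0.086 ]]
green [311.3 199.9] [305 194  14  13 148] [[0.6179 0.0471 0.086 ]]
blue [323.4  78. ] [ 262   49  113   68 4137] [[ 0.5765 -0.0475  0.086 ]]
blue [297.9 156.3] [ 249  122  109   61 3332] [[0.6171 0.0062 0.086 ]]
```

View pics/w2.png

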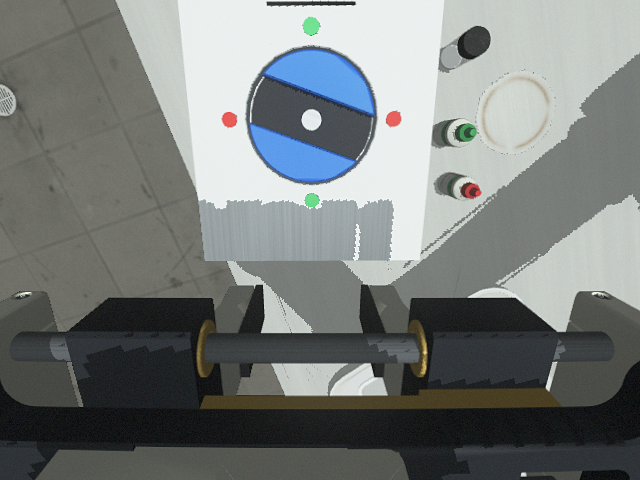

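The wrist view shows the shut panel: disc centre (311,118), red dots (229,119) and (393,118), green dots (311,26) and (311,200). The slot runs about 20° clockwise of the red dots. Fingers next go over the disc centre, aligned with the slot.

Emit:
jog_arm(
  deltas=[
    [[0.5,0,0.2,1.0],[1.0,0,0.7,2.0],[1.4,0,1.3,3.0],[1.59,0,1.8,3.77],[1.59,0,2.1,3.77],[1.59,0,2.2,3.77],[1.59,0,2.2,3.77]],
  ],
)

```text
t: 8.6
eef_pos: [0.5959, -0.0239, 0.1043]
ee_rot: [-3.142, -0.0, -2.219]
force: [-0.7, 0.4, 0.5]
width: 0.05
gripper_force: 0.0
```

```bash
python3 - <<'E'
from h import *
f=grab_frame("wrist");g=grab_frame("side")
cv2.imwrite("pics/ws2.png",cv2.cvtColor(np.hstack([f["img"][100:480,120:520],g["img"][120:500,240:640]]),cv2.COLOR_RGB2BGR))
s=arm.get_state();print(s["eef_pos"],s["ee_rot"],s["q"],s["width"],s["force"])
E
```

```text
Traceback (most recent call last):
ValueError: all the input array dimensions except for the concatenation axis must match exactly, but along dimension 0, the array at index 0 has size 380 and the array at index 1 has size 360
```

```bash
python3 - <<'E'
from h import *
f=grab_frame("wrist");g=grab_frame("side")
cv2.imwrite("pics/ws2.png",cv2.cvtColor(np.hstack([f["img"][100:480,120:520],g["img"][100:480,240:640]]),cv2.COLOR_RGB2BGR))
s=arm.get_state();print(s["eef_pos"],s["ee_rot"],s["q"],s["width"],s["force"])
E
```

```text
[ 0.59638764 -0.02371037  0.10509338] [-3.14059607e+00  1.16193570e-03 -2.21936735e+00] [ 2.87493957e-01  3.35358381e-01 -3.23367695e-01  1.43699366e-04
 -9.10543693e-01 -9.36153606e-01] 0.05012132695355228 [ 0.19597687 -0.04619264  1.07872679]
```

View pics/ws2.png

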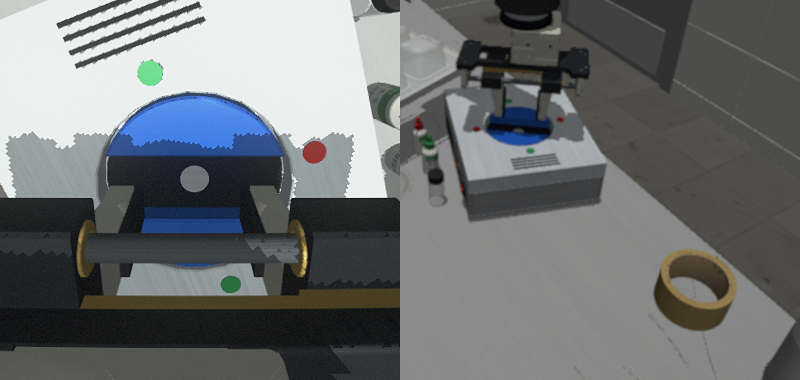

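The fingers stand aligned with the slot, symmetric about the white hub (195,179), with the TCP about 3.5 mm off in y. I correct that and go down into the slot.

Emit:
jog_arm(
  deltas=[
    [[-0.05,0.035,0.0,0],[-0.05,0.035,0.1,0],[-0.05,0.035,0.25,0],[-0.05,0.035,0.4,0],[-0.05,0.035,0.5,0],[-0.05,0.035,0.5,0]],
  ],
)

```text
t: 9.55
eef_pos: [0.5955, -0.0205, 0.0733]
ee_rot: [3.141, -0.001, -2.22]
force: [0.0, 0.0, 0.0]
width: 0.0499
gripper_force: 0.0
```

Emit:
jog_arm(
  deltas=[
    [[0,0,0,0.8],[0,0,0,1.6],[0,0,0,2.4],[0,0,0,3.2],[0,0,0,4.0],[0,0,0,4.8],[0,0,0,5.6],[0,0,0,6.4]],
  ],
)

```text
t: 10.55
eef_pos: [0.5965, -0.0202, 0.0745]
ee_rot: [-3.141, 0.001, -2.78]
force: [0.1, 0.6, -0.1]
width: 0.0502
gripper_force: 2.1
```

Emit:
jog_arm(
  deltas=[
    [[0,0,0,0.8],[0,0,0,1.6],[0,0,0,2.4],[0,0,0,3.2],[0,0,0,4.0],[0,0,0,4.8],[0,0,0,5.6],[0,0,0,6.4]],
  ],
)

```text
t: 11.55
eef_pos: [0.5968, -0.0202, 0.0746]
ee_rot: [3.141, 0.001, 2.945]
force: [1.8, 0.2, -1.1]
width: 0.0499
gripper_force: 2.3
```

```bash
python3 - <<'E'
from h import *
s=arm.get_state();print(s["eef_pos"],s["ee_rot"],s["q"],s["width"],s["force"],s["moment"])
E
```

```text
[ 0.59676567 -0.02015349  0.07455673] [3.14114589e+00 1.42206963e-03 2.94470274e+00] [ 2.93439157e-01  3.70028747e-01 -3.54129767e-01  3.68337913e-04
 -8.45172939e-01 -2.06136931e+00] 0.049944957691050756 [ 1.7768737   0.18699672 -1.14085846] [ 0.00955253 -0.57080955  0.21593594]
```

Emit:
jog_arm(
  deltas=[
    [[0,0,0,0.6],[0,0,0,1.2],[0,0,0,1.8],[0,0,0,2.4],[0,0,0,3.0],[0,0,0,3.5],[0,0,0,4.0],[0,0,0,4.0]],
  ],
)

```text
t: 12.55
eef_pos: [0.5968, -0.0202, 0.0746]
ee_rot: [3.141, 0.001, 2.598]
force: [1.5, 0.3, -0.7]
width: 0.0498
gripper_force: 1.2
```

```bash
python3 - <<'E'
from h import *
s=arm.get_state();print(s["eef_pos"],s["ee_rot"],s["q"],s["width"],s["force"],s["moment"])
E
```

```text
[ 0.59681634 -0.02020656  0.07456973] [3.14066526e+00 1.25626388e-03 2.59802546e+00] [ 2.93347603e-01  3.70048177e-01 -3.54080889e-01  4.16738744e-04
 -8.45137246e-01 -2.40798687e+00] 0.04984377319691782 [ 1.52052611  0.29287441 -0.714918  ] [-0.06548083 -0.84032282  0.09790614]
```

Emit:
jog_arm(
  deltas=[
    [[0,0,0,0.3],[0,0,0,0.6],[0,0,0,0.8],[0,0,0,0.8]],
  ],
)

```text
t: 13.05
eef_pos: [0.5968, -0.0202, 0.0746]
ee_rot: [3.142, 0.002, 2.532]
force: [5.0, -0.9, -1.8]
width: 0.0506
gripper_force: 44.5
```

```bash
python3 - <<'E'
from h import *
s=arm.get_state();print(s["eef_pos"],s["ee_rot"],s["q"][5],s["force"],s["moment"])
E
```

```text
[ 0.5968423  -0.02020124  0.07458605] [3.14156828e+00 1.65527034e-03 2.53153919e+00] -2.4759835601895097 [ 5.01203603 -0.9120906  -1.82289681] [-0.46586697 -2.040458    4.39215291]
```

Moment 4.4 N m: the stop is reached. Back off a little, lift straight out, and look.

Emit:
jog_arm(
  deltas=[
    [[0,0,0,-0.8],[0,0,0,-1.8],[0,0,-0.2,-1.8],[0,0,-0.5,-1.8],[0,0,-1.2,-1.8],[-0.5,0,-2.0,-1.8],[-1.2,0,-2.7,-1.8],[-1.6,0,-2.7,-1.8]],
  ],
)

```text
t: 14.05
eef_pos: [0.6766, -0.0767, 0.2414]
ee_rot: [3.138, 0.005, 2.679]
force: [0.2, -0.0, -0.3]
width: 0.05
gripper_force: 0.0
```

```bash
python3 - <<'E'
from h import *
W=grab_frame("wrist");S=grab_frame("side")
cv2.imwrite("pics/ws3.png",cv2.cvtColor(np.hstack([W["img"][0:380,120:520],S["img"][100:480,240:640]]),cv2.COLOR_RGB2BGR))
hsv=cv2.cvtColor(W["img"],cv2.COLOR_RGB2HSV);h,s,v=hsv[...,0],hsv[...,1],hsv[...,2]
for n,m in(("red",((h<8)|(h>172))&(s>120)&(v>60)),("green",(h>40)&(h<85)&(s>100)&(v>40)),("blue",(h>95)&(h<130)&(s>110)&(v>50))):
    N,l,st,c=cv2.connectedComponentsWithStats(m.astype(np.uint8))
    for i in range(1,N):
        if st[i,4]>60: print(n,c[i].round(1),st[i,4],plane(W,[c[i]],.086).round(4))
print(arm.get_state()["force"],arm.get_state()["eef_pos"])
E
```

```text
red [315.8  25.7] 217 [[0.5288 0.0015 0.086 ]]
red [337.9 195.9] 142 [[ 0.6636 -0.0417  0.086 ]]
green [408.5 103.8] 176 [[0.6178 0.0472 0.086 ]]
green [248.3 129.2] 161 [[ 0.5746 -0.0873  0.086 ]]
blue [322.6  74.5] 4018 [[ 0.5641 -0.0095  0.086 ]]
blue [332.9 155.4] 3221 [[ 0.6282 -0.0302  0.086 ]]
[-0.32268605 -0.51156912 -0.39556078] [ 0.67501123 -0.07697201  0.23659652]
```

View pics/ws3.png

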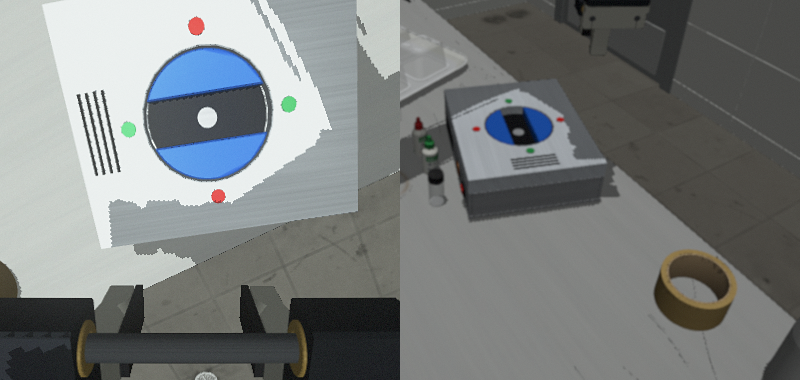

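The slot now points at the two green dots at (128,129) and (288,104). Its measured angle is within 0.1° of locked. The panel is flat, and the bottles and vial are standing where they were.

```bash
python3 -c "
from station import arm
print(arm.job_done())"
```

```text
the job is handed in; nothing more can be done
None
```

The panel is fully shut, the fastener is turned clockwise to its stop with the slot on the green dots, the bottles and vial stand where they were, and the job was handed in at about 14 s.

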